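# Free the sample plate from the shaker's left-hand lock

### The arm

A 6-joint arm with a two-finger parallel gripper is mounted at the origin on a cart in front of the work surface, level with it; the furniture and walls round the work are solid. World frame = base frame: x ahead of the robot, y to its left, z up, the work surface at z = 0. Lengths are in m, angles in rad, forces in N, time in s.
With the tool pointing down it reaches from about 0.3 to 0.875 m from the base axis. Payload 6.4 kg.
Tool frame: the origin (TCP) lies midway between the tips of the shut fingers; the grasp point (between the pads) lies 19 mm behind it; z points along the fingers, y is the direction in which the jaws open and shut (so a half turn about z gives the same grasp; the last joint's range is limited). The gripper opens to 85 mm and grips with 20 to 120 N. Pads are 22 mm wide; open, the fingers measure 114 mm over their backs; the gripper's body (76 mm by 85 mm) begins 54 mm behind the grasp point. The pads swing forward as they close: fully open they stand 13 mm farther back than shut.
Start: joints at [-1.356, 0.181, 1.607, -0, 1.354, -0.206], TCP at [0.235, -0.525, 0.231] pointing down, gripper open.
Joint ranges: [-2.99, 2.99], [-0.89, 2.07], [0.3, 2.58], [-1.14, 4.28], [0, 2.63], [-3.12, 3.12]. Speed limits (rad/s): [2.57, 2.57, 3.01, 3.14, 3.14, 3.14].

### API

Orientations are given as a unit quaternion [w, x, y, z].
In Python, from bench import ctrl gives the robot as it stands. The module is installed in compiled form; this text tells all that it offers.
- The arm moves only by the tool arm_command, never from a script. Its argument "plan" is one flat list of numbers, 4 for each row, row after row: the shift along the tool's x, y, z in mm, then the turn about the tool's z in rad. A call has 1 to 20 rows; each row shifts and turns the commanded pose from where the row before left it, along the tool's axes as they then stand; what a row does not reach is not made up. A row lasts 1/10 s, in which the tool goes at most 50 mm and 8.59 degrees, less where a joint would pass 70% of its speed; a pose out of reach is approached as far as the arm can. A call is refused whole if a number of a shift passes 50 or a number of a turn 0.15, either way. A call with a gripper value outside its range is refused whole. "grip" is the opening, from 0 (shut) to 1 (fully open), set as the call begins (left out, the last holds). The fingers move at their own pace and stop on an object; the grip force is fixed at half the most. Time passes only in rows, so rows that do not move let the fingers close. It gives the time, the measured TCP pose, the force and the opening at its end, in the units of the state.
- ctrl.get_obs(): the state, without advancing time (a new reading comes with each control period).
- ctrl.camera(name): name is "scene" or "top" or "wrist"; returns a dict with "color" (400x640x3 uint8, red, green, blue), "camera_matrix" (3x3 intrinsics, pixels), "k1" (the pictures are not rectified: a ray, as slopes to the right and down, at radius r is drawn at 1 + k1 r^2 times it, then the intrinsics apply), "eye" and "attitude" of the camera in the world; the wrist camera has in their place "T_tool_cam" (4x4, takes a point from camera to tool coordinates, whose origin is the TCP and whose axes are the flange's). Camera axes: x right, y up, looking along -z (the intrinsics and any distortion apply to the point x, -y, -z); pixel columns grow to the right and rows downward; lengths in m; the calibration is good to about 2 mm. A picture is of the moment at which its call begins: read the wrist's pose just before it. There is no depth.
- ctrl.hand_in(): hands the job in, once; it reports no verdict.
The state is a dict: "time_s": time; "q": joint angles; "dq": joint speeds; "joint_efforts": joint torques, N m; "eef_pos": TCP position; "eef_rot": TCP orientation; "wrist_force": force on the tool from outside, world axes, zero at the start; "torque": the same for the moment, N m; "opening": opening from 0.0 (shut) to 1.0 (fully open).
Only numpy, scipy, OpenCV 4.12 (cv2) and the standard library are available. Lean on these libraries where they do the work, as an engineer would, in place of code of your own. Each camera call takes 0.05 s, during which the arm holds its last target. There are 200 camera calls.

### The job

Take the sample plate off the shaker and set it down in the steel tray. Its orange hex lock screw has a left-hand thread, so loosen it by turning it clockwise seen from above, as far up as it goes, and never tighten it further; then pinch the black grip with its red catch, draw the plate level out of its rails, and leave it lying flat and released inside the tray with the vials upright and the other things on the bench undisturbed.

Things in the scene. Friction and masses are not known exactly. Their poses are not given: they have to be found in the camera images.
- shaker: White bench shaker fixed to the bench, 194 x 154 mm, aluminium platform top 55 mm above the bench. Origin at the centre of its underside, z up. Its -x axis points the way the plate slides out; rails and lock screw are at its +x end; control panel and catch keeper on its +y side.
- rails (a point): Middle of the two steel rails, at their top (72 mm above the bench); axes of the shaker. The rails are 60 mm long (x) and hook over both long edges of the plate with 1 mm play, so that the plate can only slide along the shaker's -x, and can be lifted only after sliding at least 65 mm.
- lock_bridge (a point): Middle of the top of the dark bridge that carries the lock screw, 91 mm above the bench; it is 24 mm long (x), 126 mm wide (y). The screw's pin goes down through it into a hole of the plate and blocks sliding until the pin is raised clear of the plate.
- lock_knob_center (a point): Centre of the orange hexagonal knob of the lock screw: 44 mm across flats, 35 mm tall, black groove round its middle. Its frame turns with it; two flats face its own +y and -y, the others every 60 degrees. Left-hand thread: clockwise from above raises it 1.8 mm per rad. 129.0 mm above the bench when tight; upper stop at 136.9 mm, 4.4 rad from tight. Start: 0.4 to 0.9 rad from tight.
- plate_grip (a point): Centre of the plate's grip, 50 mm above the plate's underside (105 mm above the bench when seated); plate axes, parallel to the shaker's when seated. Black grip 32 mm long (x), from 16.5 mm on the -y side to 7.5 mm on +y, top 18 mm above here. Vials 75 mm tall stand 41 mm along -x, 22 mm to either side. Pinch along y at this height; pinched, the grip is 33 mm wide, centred here.
- catch_paddle (a point): Middle of the outer face of the red sprung catch paddle on the grip's +y side (26 mm long, 46 mm tall), 23.5 mm from the grip's centre. Pressing it 7 mm along -y (3.6 N to start, 7.8 N fully in) draws a steel tongue clear of the keeper; it must be pressed in at least 5 mm, or the tongue catches and the plate cannot slide out. It springs back when released.
- catch_keeper (a point): Top of the dark keeper post fixed beside the plate on the shaker's +y side, 12 x 13 mm, top 85 mm above the bench; the sprung tongue (end 48.5 mm along +y and 30 mm below the grip's centre) catches behind it.
- plate: The sample plate: aluminium, 160 x 84 x 10 mm (long along its x), with grip, catch and two vials about 0.3 kg. Origin at the centre of its underside, axes of the plate; the grip's centre is 15 mm along its -x and 50 mm up. Its mass centre is within 10 mm of the grip in x.
- lock_spindle_foot (a point): Lower tip of the steel pin (12 mm thick) that the lock screw raises; it is clear of the plate after 3.0 rad from tight and fully loosened from 3.8 rad. The knob resists with about 0.1 N m, stays where it is left and stops hard at both ends. One grasp is not enough: let go, turn the hand back and grasp again.
- tray: Open steel tray with a blue liner, fixed on the bench, outside 224 x 164 mm (long along its x), rim 14 mm high, walls 4 mm, inner floor 5 mm above the bench. Origin at the centre of its underside, z up.
- clear_bottle: Bystander: clear bottle with blue cap, 156 mm tall; origin at centre of its underside.
- amber_bottle: Bystander: bottle with blue cap and tan contents, 152 mm tall; origin at centre of its underside.
- white_cup: Bystander: pale cup, 90 mm tall; origin at centre of its underside.
- spare_vial: Bystander: white-capped vial, 85 mm tall; origin at centre of its underside.
- blue_cap: Bystander: loose blue cap, 53 mm wide, 26 mm tall.
- bench_marker: Bystander: marker pen, 136 mm long, lying.
- bench_timer: Bystander: round white twist timer, 68 mm wide, 47 mm tall.

How it is judged:
By the outcome, as a careful person would: the job done as asked, in the order asked, and still so for the second after the job is handed in, with the robot touching nothing.
It also fails if it takes over 72 s, if anything falls off the work surface, if the arm or the gripper's body presses on something with over 40 N, if the wrist force passes 120 N, or if a joint passes its speed limit or range.

## Working session

There is one attempt and no reset: what is moved stays moved. The work goes in short steps, Python scripts to look and compute and a tool call to move; the robot and the scene stay as the last step left them, time stands still between calls to the robot, and variables do not carry over. Pictures are saved under pics/ and viewed, about 8 in all and at most 12, crops included, and the job is handed in when it is done.

Besides the shell and the picture viewer there is one more tool, called after "Call:" as name(argument=value, ...), one argument or row to a line, values as JSON. arm_command: Moves the arm, as the interface text tells. Its arguments: {"type":"object","properties":{"plan":{"type":"array","items":{"type":"number"}},"grip":{"type":"number"}},"required":["plan"]}

```bash
mkdir -p pics
cat > h.py <<'E'
import numpy as np, cv2
from bench import ctrl
from scipy.spatial.transform import Rotation as R
def rot(q): return R.from_quat([q[1],q[2],q[3],q[0]]).as_matrix()
def snap(name,fn=None):
    o=ctrl.get_obs(); c=ctrl.camera(name)
    if name=="wrist":
        T=np.eye(4);T[:3,:3]=rot(o["eef_rot"]);T[:3,3]=o["eef_pos"];T=T@np.array(c["T_tool_cam"])
        c["E"]=T[:3,3];c["R"]=T[:3,:3]
    else:
        c["E"]=np.array(c["eye"]);a=np.array(c["attitude"]);c["R"]=rot(a) if a.size==4 else a.reshape(3,3)
    if fn: cv2.imwrite("pics/"+fn,cv2.cvtColor(c["color"],cv2.COLOR_RGB2BGR))
    return c
def rays(c,uv):
    K=np.array(c["camera_matrix"]);p=np.array(uv,float).reshape(-1,2)
    d=np.stack([(p[:,0]-K[0,2])/K[0,0],(p[:,1]-K[1,2])/K[1,1]],1)
    s=d.copy()
    for _ in range(20): s=d/(1+c["k1"]*(s**2).sum(1,keepdims=True))
    return np.c_[s[:,0],-s[:,1],-np.ones(len(s))]@c["R"].T
def onz(c,uv,z):
    v=rays(c,uv);return c["E"]+v*((z-c["E"][2])/v[:,2])[:,None]
def proj(c,P):
    q=(np.array(P,float).reshape(-1,3)-c["E"])@c["R"];s=np.c_[q[:,0],-q[:,1]]/-q[:,2:3]
    s=s*(1+c["k1"]*(s**2).sum(1,keepdims=True));K=np.array(c["camera_matrix"])
    return s*[K[0,0],K[1,1]]+[K[0,2],K[1,2]]
E
python3 - <<'E'
from h import *
a=snap("scene","s0.png");b=snap("top","t0.png")
for c in(a,b):print(c["E"],c["R"].round(2).tolist(),c["camera_matrix"],c["k1"])
o=ctrl.get_obs();print(o)
E
```

```text
[ 0.03282847 -1.13378519  0.95692622] [[0.89, 0.27, -0.37], [-0.46, 0.52, -0.72], [0.0, 0.81, 0.59]] [[506.5973242    0.         323.00533143]
 [  0.         506.5973242  198.58935794]
 [  0.           0.           1.        ]] -0.00932708097367124
[ 0.22640458 -0.07532721  1.68609117] [[0.05, 0.97, -0.23], [-1.0, 0.05, -0.01], [0.01, 0.23, 0.97]] [[479.52632164   0.         324.48764513]
 [  0.         479.52632164 198.61061133]
 [  0.           0.           1.        ]] 0.0214493915145481
{'time_s': 0.1, 'q': array([-1.35628128e+00,  1.81517302e-01,  1.60790593e+00, -2.34334218e-05,
        1.35381977e+00, -2.06298643e-01]), 'dq': array([ 0.00025785, -0.00210974, -0.00170803, -0.00236651,  0.00026905,
       -0.00024788]), 'joint_efforts': array([ 2.55960404e-03, -4.45876873e+01, -3.52236450e+01,  9.29452824e-06,
        4.13298549e-03,  3.59505918e-06]), 'eef_pos': array([ 0.23478902, -0.52432467,  0.23044683]), 'eef_rot': array([-8.25121615e-04,  9.77945161e-01,  2.08860196e-01, -1.48297842e-05]), 'wrist_force': array([-0.1930285 , -0.38482617, -0.53647334]), 'torque': array([0.00594051, 0.01405502, 0.03154208]), 'opening': 1.0011764857555827}
```

View pics/s0.png

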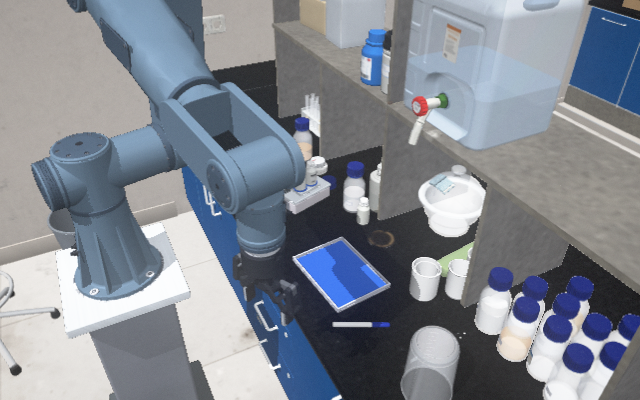

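View pics/t0.png

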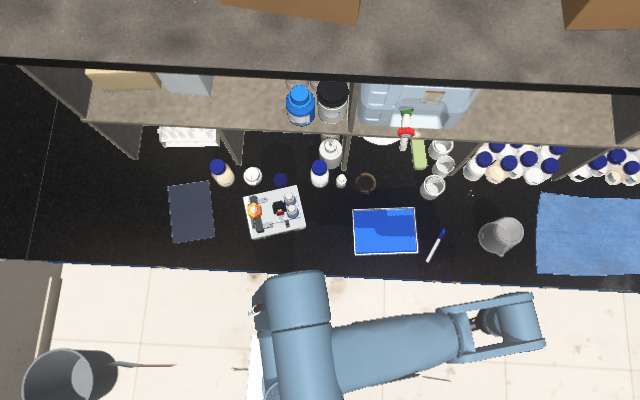

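The top view shows the shaker at about (275,212) px with the orange knob at (254,211), grip at (280,210) and vials at (292,205). The tray is at (385,231), so the plate slides out towards world -y, that is, towards the tray.

Run:
```python
from h import *
b=snap("top");im=b["color"]
hsv=cv2.cvtColor(im,cv2.COLOR_RGB2HSV)
def big(m,roi):
    x0,y0,x1,y1=roi;mm=np.zeros_like(m);mm[y0:y1,x0:x1]=m[y0:y1,x0:x1]
    cs,_=cv2.findContours(mm,cv2.RETR_EXTERNAL,cv2.CHAIN_APPROX_NONE);return max(cs,key=cv2.contourArea)
k=big(cv2.inRange(hsv,(8,130,120),(25,255,255)),(235,190,275,235))
M=cv2.moments(k);uv=(M['m10']/M['m00'],M['m01']/M['m00']);print("knob",uv,onz(b,uv,.14))
t=big(cv2.inRange(hsv,(100,120,120),(125,255,255)),(345,200,425,262))
P=onz(b,t.reshape(-1,2),.005)[:,:2].astype(np.float32)
print("tray",cv2.minAreaRect(P))
s=big(cv2.inRange(hsv,(0,0,130),(180,70,255)),(238,180,310,242))
P=onz(b,s.reshape(-1,2),.055)[:,:2].astype(np.float32);print("shaker",cv2.minAreaRect(P))
r=cv2.inRange(hsv,(0,130,90),(6,255,255))[190:235,260:300];ys,xs=np.nonzero(r);print("red",xs.mean()+260,ys.mean()+190,onz(b,(xs.mean()+260,ys.mean()+190),.12))
cr=cv2.resize(im[150:270,200:460],None,fx=3,fy=3,interpolation=cv2.INTER_CUBIC);cv2.imwrite("pics/t1.png",cv2.cvtColor(cr,cv2.COLOR_RGB2BGR))
```

```text
knob (253.93355855855853, 209.98873873873873) [[0.54592829 0.16540746 0.14      ]]
tray ((0.5229145288467407, -0.2812965512275696), (0.15300454199314117, 0.2144623100757599), 5.0589070320129395)
shaker ((0.5605660676956177, 0.10846877098083496), (0.15712647140026093, 0.19330763816833496), 16.16753387451172)
red 279.96 212.6 [[0.54561574 0.08127801 0.12      ]]
```

View pics/t1.png

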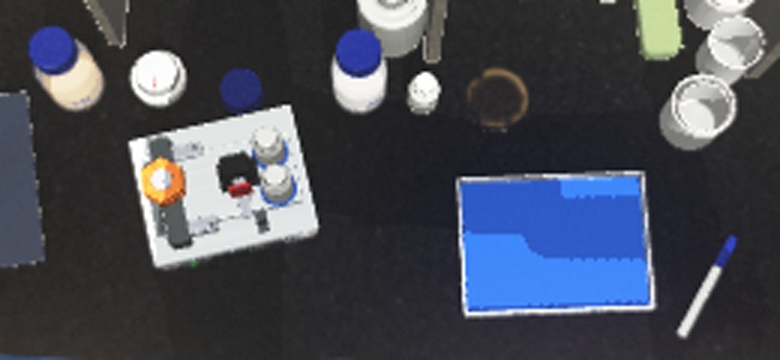

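Call:
arm_command(
  plan=[0,0,-42,0,0,0,-42,0,0,0,-42,0,0,0,-42,0,32,-28,0,0,32,-28,0,0,32,-28,0,0,32,-28,0,0,32,-28,0,0,32,-28,0,0,32,-28,0,0,32,-28,0,0,32,-28,0,0,32,-28,0,0,32,-28,0,0,32,-28,0,0,32,-28,0,0,32,-28,0,0,32,-28,0,0,32,-28,0,0],
)

```text
time_s: 2.15
eef_pos: [0.5195, 0.0951, 0.3991]
eef_rot: [0.0, 0.978, 0.209, -0.0]
wrist_force: [1.6, -0.3, -0.3]
opening: 1.004
```

Run:
```python
from h import *
c=snap("wrist","w0.png");print(np.array(c["T_tool_cam"]).round(3).tolist(),c["E"],c["camera_matrix"],c["k1"])
o=ctrl.get_obs();print(o["time_s"],o["q"].round(3),o["eef_pos"],o["eef_rot"],proj(c,[.546,.165,.146]))
```

```text
[[0.0, 0.947, 0.322, 0.083], [1.0, -0.0, -0.0, -0.0], [-0.0, 0.322, -0.947, -0.143], [0.0, 0.0, 0.0, 1.0]] [0.59516448 0.12915583 0.54163251] [[330.33992351   0.         321.1009057 ]
 [  0.         330.33992351 192.66955906]
 [  0.           0.           1.        ]] -0.026358222515807966
2.2 [-0.037 -0.008  1.48   0.004  1.67   1.11 ] [0.52079965 0.1000734  0.39846488] [-1.90789604e-03  9.77539514e-01  2.10742976e-01  5.07333353e-04] [[275.72982266 107.99469146]]
```

View pics/w0.png

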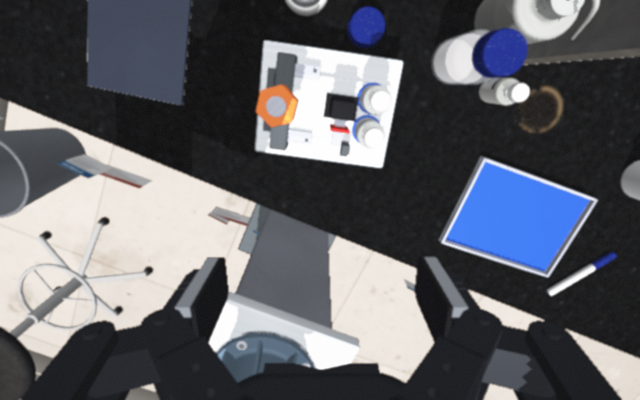

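```bash
cat > knob.py <<'E'
from h import *
import sys
def knob(ztop,fn=None):
    c=snap("wrist");im=c["color"];hsv=cv2.cvtColor(im,cv2.COLOR_RGB2HSV)
    m=cv2.inRange(hsv,(6,110,90),(25,255,255));m=cv2.morphologyEx(m,cv2.MORPH_CLOSE,np.ones((3,3)))
    cs,_=cv2.findContours(m,cv2.RETR_EXTERNAL,cv2.CHAIN_APPROX_NONE);k=max(cs,key=cv2.contourArea)
    hull=cv2.convexHull(k);p=cv2.approxPolyDP(hull,3,True).reshape(-1,2)
    print("poly\n",np.c_[p,onz(c,p,ztop).round(4)[:,:2]])
    x,y,w,h=cv2.boundingRect(k)
    if fn:
        s=max(1,int(560/max(w,h)/1.3));q=10
        cr=im[max(0,y-q):y+h+q,max(0,x-q):x+w+q];cr=cv2.resize(cr,None,fx=s,fy=s,interpolation=cv2.INTER_CUBIC)
        cv2.imwrite("pics/"+fn,cv2.cvtColor(cr,cv2.COLOR_RGB2BGR));print("crop origin",x-q,y-q,"scale",s)
    return c,k
if __name__=="__main__":
    knob(float(sys.argv[1]),sys.argv[2] if len(sys.argv)>2 else None);o=ctrl.get_obs();print(o["time_s"],o["q"][5],o["eef_pos"])
E
python3 knob.py .1477 k0.png
```

```text
poly
 [[2.890e+02 8.800e+01 5.742e-01 1.654e-01]
 [3.010e+02 1.030e+02 5.646e-01 1.464e-01]
 [2.970e+02 1.200e+02 5.449e-01 1.431e-01]
 [2.920e+02 1.260e+02 5.360e-01 1.457e-01]
 [2.740e+02 1.290e+02 5.240e-01 1.638e-01]
 [2.600e+02 1.160e+02 5.313e-01 1.843e-01]
 [2.620e+02 1.000e+02 5.492e-01 1.887e-01]
 [2.710e+02 9.100e+01 5.627e-01 1.829e-01]]
crop origin 250 78 scale 10
2.25 1.1045633815127869 [0.51987211 0.09741478 0.39832006]
```

View pics/k0.png

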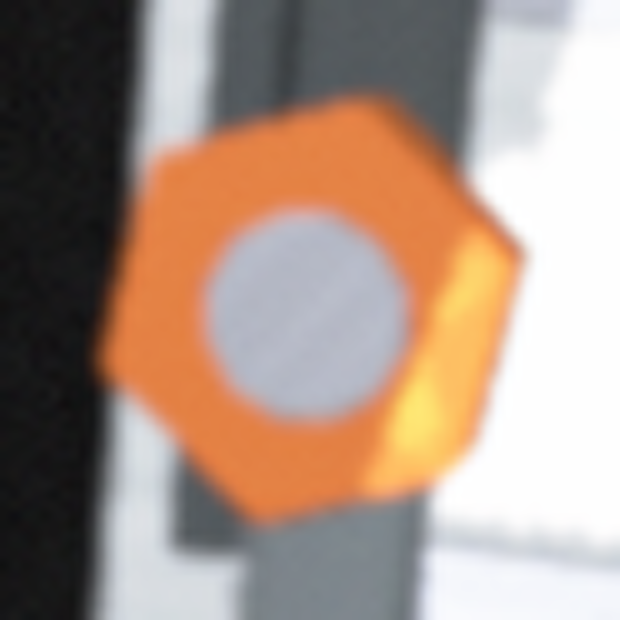

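```bash
cat > hexfit.py <<'E'
from h import *
from scipy.optimize import least_squares
def hexfit(c,k,ztop):
    "outline points to a hexagon, 44 mm across flats: centre, flat-normal angle"
    hull=cv2.convexHull(k).reshape(-1,2).astype(np.float32)
    P=onz(c,k.reshape(-1,2),ztop)[:,:2];c0=onz(c,hull.mean(0),ztop)[0,:2]
    def f(v):
        d=P-v[:2];a=np.arange(6)*np.pi/3+v[2]
        return (d@np.stack([np.cos(a),np.sin(a)])).max(1)-v[3]
    best=min((least_squares(f,[*c0,a,.0225],loss="soft_l1",f_scale=.001) for a in(0,.35,.7)),key=lambda r:r.cost)
    return best.x,np.sqrt((best.fun**2).mean())
E
python3 - <<'E'
from hexfit import *
from knob import knob
c,k=knob(.1477)
x,e=hexfit(c,k,.1477);print(x[:2],np.degrees(x[2])%60,x[3],e)
cr=(np.array([[160,155],[378,95],[523,255],[475,440],[258,525],[100,365],[308,315]])+5)/10+[250,78]-.5-.0
W=onz(c,cr,.1477)[:,:2];d=W[:6]-W[6];print(W[6],W[:6].mean(0),np.degrees(np.arctan2(d[:,1],d[:,0]))%60,np.linalg.norm(d,axis=1))
# rails/shaker yaw from wrist: white shaker
hsv=cv2.cvtColor(c["color"],cv2.COLOR_RGB2HSV);m=cv2.inRange(hsv,(0,0,120),(180,60,255));z=np.zeros_like(m);z[35:172,250:408]=m[35:172,250:408]
cs,_=cv2.findContours(z,0,1);s=np.vstack([q for q in cs if cv2.contourArea(q)>150]);h=cv2.convexHull(s)
print("shaker",cv2.minAreaRect(onz(c,h.reshape(-1,2),.055)[:,:2].astype(np.float32)))
z=cv2.inRange(hsv,(100,150,120),(125,255,255));z[:140]=0;z[290:]=0;z[:,600:]=0
cs,_=cv2.findContours(z,0,1);t=max(cs,key=cv2.contourArea);print("tray",cv2.minAreaRect(onz(c,t.reshape(-1,2),.005)[:,:2].astype(np.float32)))
r=cv2.inRange(hsv,(0,130,90),(5,255,255));z=np.zeros_like(r);z[110:140,320:360]=r[110:140,320:360];ys,xs=np.nonzero(z);print(xs.min(),xs.max(),ys.min(),ys.max(),onz(c,(xs.mean(),ys.mean()),.12))
E
```

```text
poly
 [[2.860e+02 8.500e+01 5.744e-01 1.666e-01]
 [2.990e+02 1.000e+02 5.654e-01 1.467e-01]
 [2.950e+02 1.180e+02 5.447e-01 1.429e-01]
 [2.900e+02 1.240e+02 5.359e-01 1.455e-01]
 [2.720e+02 1.270e+02 5.239e-01 1.635e-01]
 [2.570e+02 1.110e+02 5.339e-01 1.863e-01]
 [2.640e+02 9.100e+01 5.580e-01 1.870e-01]]
[0.54896903 0.16559103] 36.4462337451275 0.021808305583981318 0.0007571505573993847
[0.54685344 0.16170121] [0.54796104 0.16121501] [ 6.70951925  4.43847416  9.45480805 17.49594344  8.66324445  7.40527227] [0.02419974 0.02599194 0.025963   0.02385694 0.02518299 0.02514551]
shaker ((0.5649593472480774, 0.10763439536094666), (0.15529322624206543, 0.19489221274852753), 16.362585067749023)
tray ((0.5246500968933105, -0.28506165742874146), (0.15073640644550323, 0.20762531459331512), 5.222343444824219)
333 350 127 133 [[0.55146274 0.08418869 0.12      ]]
```

Call:
arm_command(
  plan=[17.6,-16.6,40,0,17.6,-16.6,40,0,17.6,-16.6,40,0,0,0,0,-0.149,0,0,0,-0.149,0,0,0,-0.149,0,0,0,-0.149,0,0,0,-0.149,0,0,0,-0.149,0,0,0,-0.149,0,0,0,-0.149,0,0,0,-0.149,0,0,0,-0.149,0,0,0,-0.149,0,0,0,-0.149,0,0,0,-0.149,0,0,0,-0.149,0,0,0,-0.149,0,0,0,-0.149,0,0,0,-0.149],
)

```text
time_s: 4.3
eef_pos: [0.5469, 0.1589, 0.2792]
eef_rot: [-0.0, 0.091, 0.996, -0.0]
wrist_force: [0.1, -0.6, 0.2]
opening: 0.998
```

Call:
arm_command(
  plan=[0,0,0,-0.148,0,0,0,-0.149,0,0,20,0,0,0,10,0,0,0,0,0,0,0,0,0,0,0,0,0],
)

```text
time_s: 5.0
eef_pos: [0.5475, 0.1601, 0.2501]
eef_rot: [0.001, -0.054, 0.999, -0.0]
wrist_force: [0.4, -0.0, 0.7]
opening: 1.002
```

Run:
```python
from hexfit import *
from knob import knob
c,k=knob(.1477,"k1.png")
x,e=hexfit(c,k,.1477);print(x[:2],np.degrees(x[2])%60,x[3],e)
o=ctrl.get_obs();r=rot(o["eef_rot"]);print(o["time_s"],o["q"].round(2),o["eef_pos"],"yaw",np.degrees(np.arctan2(r[1,0],r[0,0])))
```

```text
poly
 [[3.260e+02 1.540e+02 5.170e-01 1.606e-01]
 [3.500e+02 1.660e+02 5.242e-01 1.799e-01]
 [3.550e+02 1.780e+02 5.332e-01 1.850e-01]
 [3.540e+02 2.060e+02 5.562e-01 1.875e-01]
 [3.310e+02 2.210e+02 5.711e-01 1.709e-01]
 [3.020e+02 2.070e+02 5.616e-01 1.465e-01]
 [3.030e+02 1.700e+02 5.313e-01 1.445e-01]]
crop origin 291 144 scale 6
[0.54431403 0.16535029] 38.28060281896623 0.02295444175774692 0.001553496507786984
5.05 [ 0.08  0.15  1.6  -0.    1.39 -1.6 ] [0.54755609 0.16015239 0.25017418] yaw -173.7580676691175
```

View pics/k1.png

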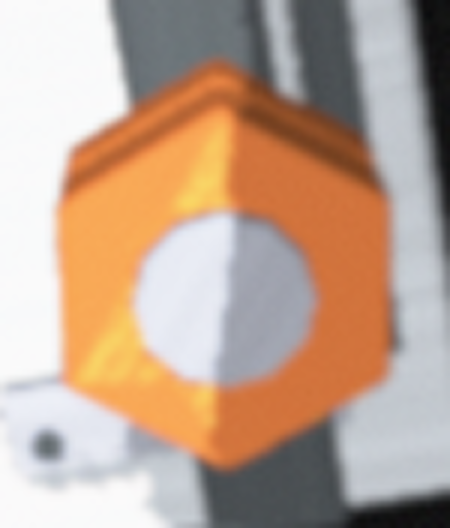

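Call:
arm_command(
  plan=[-1,6,0,0,0,0,35,0,0,0,35,0,0,0,35,0,0,0,25,0,0,0,12,0,0,0,0,0,0,0,0,0],
)

```text
time_s: 5.85
eef_pos: [0.5484, 0.1666, 0.1085]
eef_rot: [0.001, -0.055, 0.999, 0.0]
wrist_force: [1.1, -0.0, -0.3]
opening: 0.997
```

Call:
arm_command(
  plan=[0,0,0,0,0,0,0,0,0,0,0,0,0,0,0,0,0,0,0,0,0,0,0,0,0,0,0,0],
  grip=0,
)

```text
time_s: 6.55
eef_pos: [0.5483, 0.1658, 0.1088]
eef_rot: [0.001, -0.055, 0.999, -0.0]
wrist_force: [-2.0, -2.4, 5.5]
opening: 0.507
```

Call:
arm_command(
  plan=[0,0,-0.2,0.1,0,0,-0.2,0.1,0,0,-0.2,0.1,0,0,-0.2,0.1,0,0,-0.2,0.1,0,0,-0.2,0.1,0,0,-0.2,0.1,0,0,-0.2,0.1,0,0,-0.2,0.1,0,0,-0.2,0.1,0,0,-0.2,0.1,0,0,-0.2,0.1,0,0,-0.2,0.1,0,0,-0.2,0.1,0,0,-0.2,0.1],
)

```text
time_s: 8.05
eef_pos: [0.5483, 0.1656, 0.1115]
eef_rot: [0.001, 0.642, 0.767, 0.0]
wrist_force: [-1.2, -2.9, 2.9]
opening: 0.513
```

Run:
```python
from hexfit import *
c=snap("wrist","g0.png")
o=ctrl.get_obs();r=rot(o["eef_rot"]);print(o["time_s"],o["q"].round(2),o["eef_pos"],"yaw",np.degrees(np.arctan2(r[1,0],r[0,0])),o["wrist_force"],o["torque"],o["joint_efforts"][5])
```

```text
8.1 [ 0.09  0.31  1.71 -0.    1.12 -0.08] [0.54824068 0.16559814 0.11149069] yaw 99.80917129059007 [ 0.36779796 -2.42704534  3.70181072] [-0.6354567   0.11044871 -0.03421474] -0.42709831148386
```

View pics/g0.png

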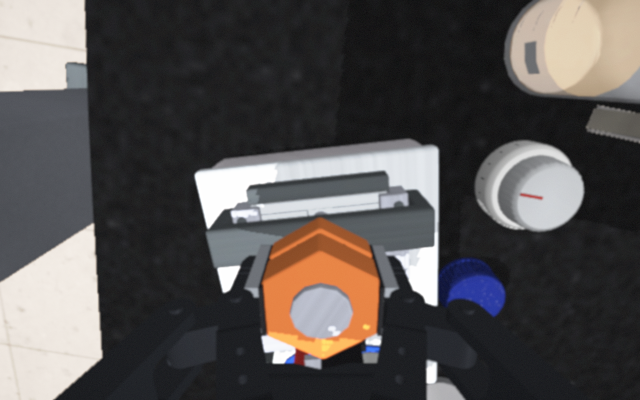

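Call:
arm_command(
  plan=[0,0,-0.2,0.1,0,0,-0.2,0.1,0,0,-0.2,0.1,0,0,-0.2,0.1,0,0,-0.2,0.1,0,0,-0.2,0.1,0,0,-0.2,0.1,0,0,-0.2,0.1,0,0,-0.2,0.1,0,0,-0.2,0.1,0,0,-0.2,0.1,0,0,-0.2,0.1,0,0,-0.2,0.1,0,0,-0.2,0.1,0,0,-0.2,0.1,0,0,-0.2,0.1,0,0,-0.2,0.1,0,0,-0.2,0.1,0,0,-0.2,0.1,0,0,0,0],
)

```text
time_s: 10.1
eef_pos: [0.548, 0.1656, 0.1149]
eef_rot: [0.0, 0.997, -0.074, 0.001]
wrist_force: [0.0, -4.2, 4.7]
opening: 0.508
```

```bash
cat > st.py <<'E'
from h import *
o=ctrl.get_obs();r=rot(o["eef_rot"]);print(o["time_s"],o["q"].round(2),o["eef_pos"].round(4),"yaw",np.degrees(np.arctan2(r[1,0],r[0,0])).round(2),"F",o["wrist_force"].round(1),o["torque"].round(2),o["joint_efforts"][5].round(2),o["opening"])
E
python3 st.py
```

```text
10.1 [ 0.09  0.31  1.71 -0.    1.13  1.81] [0.548  0.1656 0.1149] yaw -8.52 F [ 0.  -4.2  4.7] [-0.9   0.25 -0.14] 0.92 0.5083954814616541
```

Call:
arm_command(
  plan=[0,0,-0.1,0.05,0,0,-0.1,0.05,0,0,-0.1,0.05,0,0,-0.1,0.05,0,0,-0.1,0.05],
)

```text
time_s: 10.6
eef_pos: [0.5479, 0.1657, 0.1153]
eef_rot: [0.0, 0.98, -0.197, 0.001]
wrist_force: [-0.6, -5.0, 4.5]
opening: 0.509
```

```bash
python3 st.py
```

```text
10.6 [ 0.09  0.3   1.71 -0.    1.13  2.06] [0.5479 0.1657 0.1153] yaw -22.73 F [-0.6 -5.   4.5] [-0.8   0.28  0.09] -0.54 0.5089082688943259
```

Call:
arm_command(
  plan=[0,0,-0.1,0.05,0,0,-0.1,0.05,0,0,-0.1,0.05,0,0,0,0],
)

```text
time_s: 11.0
eef_pos: [0.5479, 0.1658, 0.1156]
eef_rot: [0.001, 0.964, -0.268, 0.001]
wrist_force: [0.3, -4.3, 5.7]
opening: 0.509
```

```bash
python3 st.py
```

```text
11.0 [ 0.09  0.3   1.71 -0.    1.13  2.2 ] [0.5479 0.1658 0.1156] yaw -31.05 F [ 0.3 -4.3  5.7] [-0.89  0.16  2.34] 2.87 0.5085720946696962
```

Call:
arm_command(
  plan=[0,0,0,0,0,0,0,0,0,0,0,0,0,0,0,0,0,0,0,0,0,0,-10,0,0,0,-30,0,0,0,-45,0,0,0,-45,0,30,27,0,0,30,27,0,0,0,0,0,-0.149,0,0,0,-0.149,0,0,0,-0.149,0,0,0,-0.149,0,0,0,-0.149,0,0,0,-0.149,0,0,0,-0.149,0,0,0,-0.149,0,0,0,-0.149],
  grip=1,
)

```text
time_s: 13.0
eef_pos: [0.5705, 0.089, 0.2458]
eef_rot: [0.0, 0.921, 0.388, 0.0]
wrist_force: [-0.6, -0.1, -0.0]
opening: 0.999
```

Call:
arm_command(
  plan=[0,0,0,-0.149,0,0,0,-0.149,0,0,0,-0.149,0,0,0,-0.149,0,0,0,-0.149,0,0,0,-0.149,0,0,0,-0.149,0,0,0,-0.012,0,0,0,0,0,0,0,0],
)

```text
time_s: 14.0
eef_pos: [0.5705, 0.089, 0.2452]
eef_rot: [0.0, 0.604, 0.797, 0.0]
wrist_force: [0.7, 0.4, 0.5]
opening: 0.999
```

```bash
python3 st.py
python3 - <<'E'
from h import *
c=snap("wrist","p0.png")
E
python3 - <<'E'
import cv2
im=cv2.imread("pics/p0.png")[40:340,120:520];cv2.imwrite("pics/p0c.png",cv2.resize(im,None,fx=2,fy=2,interpolation=cv2.INTER_CUBIC))
E
```

```text
14.0 [-0.05  0.17  1.59  0.    1.38 -0.32] [0.5705 0.089  0.2452] yaw 105.65 F [0.7 0.4 0.5] [-0.03  0.01  0.01] 0.01 0.9985450664762504
```

View pics/p0c.png

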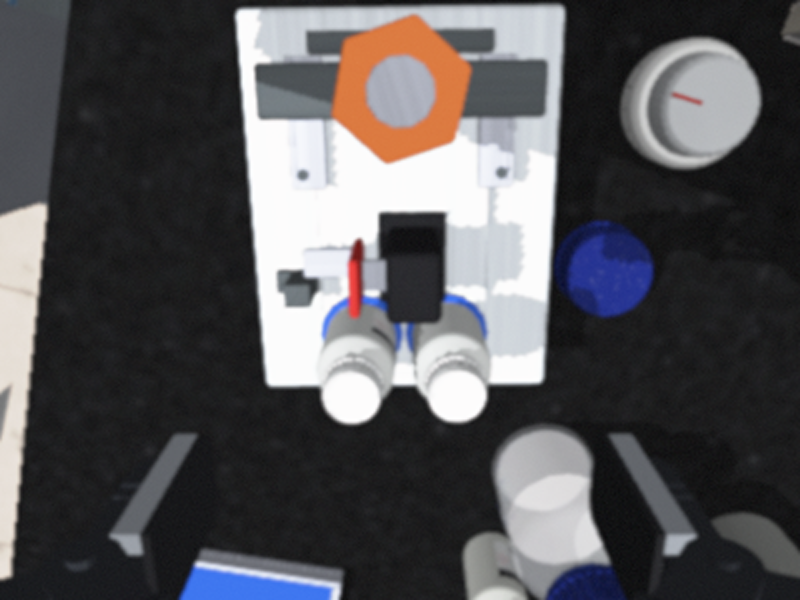

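Run:
```python
from h import *
c=snap("wrist");f=lambda u,v,z:onz(c,[120+(u-.5)/2,40+(v-.5)/2],z)[0,:2]
def ang(a,b): d=b-a; return np.degrees(np.arctan2(d[1],d[0]))
print("bridge far edge",ang(f(257,66,.091),f(546,60,.091)),"near",ang(f(259,118,.091),f(546,115,.091)))
print("left",ang(f(267,385,.055),f(237,10,.055)),"right",ang(f(545,383,.055),f(565,8,.055)))
print("rails/plate right edge",ang(f(481,380,.065),f(495,200,.065)))
o=ctrl.get_obs();r=rot(o["eef_rot"]);T=o["eef_pos"][:2]
loc=lambda p:((p-T)@r[:2,:2]*1000).round(1)
for n,u,v,z in [("grip L",385,300,.123),("grip R",441,300,.123),("grip far",412,254,.123),("grip near",412,321,.123),("paddle outer",350,312,.128),("vialL",351,396,.14),("vialR",456,396,.14),("knob",401,91,.1544),("bridgeL",258,92,.091),("bridgeR",546,88,.091),("railL in",327,150,.072)]:
    print(n,f(u,v,z).round(4),"tool mm",loc(f(u,v,z)))
```

```text
bridge far edge 16.822926119934618 near 16.280297162732907
left 106.18554249620122 right 106.78410737836943
rails/plate right edge 103.8152765218521
grip L [0.5645 0.0828] tool mm [-4.3 -7.3]
grip R [0.5872 0.0892] tool mm [-4.3 16.3]
grip far [0.57   0.1051] tool mm [15.7  4. ]
grip near [0.5781 0.0768] tool mm [-13.7   4.1]
paddle outer [0.5515 0.0754] tool mm [ -7.9 -21.8]
vialL [0.5609 0.044 ] tool mm [-40.7 -21.3]
vialR [0.6028 0.0558] tool mm [-40.7  22.3]
knob [0.5483 0.166 ] tool mm [80.1 -0.4]
bridgeL [0.4894 0.1483] tool mm [ 79.1 -61.9]
bridgeR [0.6077 0.1833] tool mm [80.7 61.5]
railL in [0.5221 0.1302] tool mm [ 52.8 -35.3]
```

Call:
arm_command(
  plan=[0.7,0,0,-0.014,0,0,40,0,0,0,40,0,0,0,40,0,0,0,25,0,0,0,15,0,0,0,0,0,0,0,0,0],
)

```text
time_s: 14.9
eef_pos: [0.5711, 0.0896, 0.0859]
eef_rot: [0.001, 0.598, 0.802, 0.0]
wrist_force: [-0.5, -0.6, 0.5]
opening: 1.0
```

Call:
arm_command(
  plan=[0,0,0,0,0,0,0,0,0,0,0,0,0,0,0,0,0,0,0,0,0,0,0,0,0,0,0,0,0,0,0,0,0,0,0,0],
  grip=0,
)

```text
time_s: 15.8
eef_pos: [0.5715, 0.0896, 0.0871]
eef_rot: [0.001, 0.597, 0.802, 0.001]
wrist_force: [-0.7, 0.0, 10.7]
opening: 0.357
```

```bash
python3 st.py
```

```text
15.8 [-0.05  0.36  1.71 -0.    1.08 -0.34] [0.5715 0.0896 0.0871] yaw 106.64 F [-0.7  0.  10.7] [-0.15  1.05  0.06] 0.09 0.3570039143007046
```

Call:
arm_command(
  plan=[0,0,-1,0,-3,0,0,0,-5,0,0,0,-5,0,0,0,-5,0,0,0,0,0,0,0],
)

```text
time_s: 16.4
eef_pos: [0.5756, 0.074, 0.0871]
eef_rot: [-0.001, 0.598, 0.802, 0.001]
wrist_force: [-1.7, 7.9, 8.1]
opening: 0.354
```

```bash
python3 st.py; python3 -c "
from h import *
snap('wrist','s1.png')"
```

```text
16.4 [-0.08  0.36  1.7   0.    1.08 -0.37] [0.5756 0.074  0.0871] yaw 106.6 F [-1.7  7.9  8.1] [ 0.87  0.88 -0.19] -0.3 0.35390505484636847
```

View pics/s1.png

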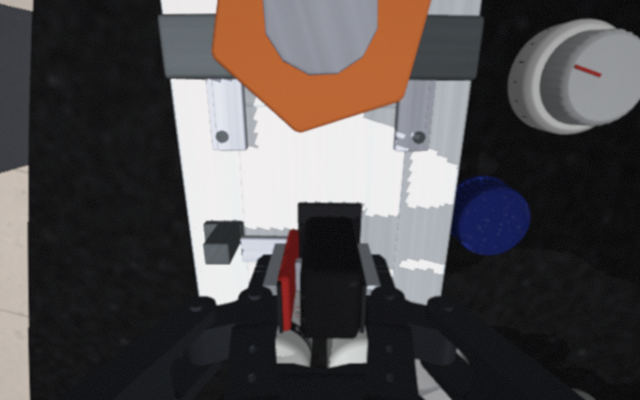

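Call:
arm_command(
  plan=[-6,0,0,0,-7,0,0,0,-7,0,0,0,-7,0,0,0,-7,0,0,0,-7,0,0,0,-7,0,0,0,-7,0,0,0,-7,0,0,0,-7,0,0,0,0,0,0,0],
)

```text
time_s: 17.55
eef_pos: [0.5956, 0.0067, 0.0871]
eef_rot: [-0.0, 0.598, 0.802, 0.001]
wrist_force: [-1.7, 2.8, 8.9]
opening: 0.356
```

```bash
python3 st.py
```

```text
17.55 [-0.19  0.39  1.66  0.    1.09 -0.48] [0.5956 0.0067 0.0871] yaw 106.56 F [-1.7  2.8  8.9] [ 0.66  0.74 -0.16] -0.21 0.35554214859290983
```

Run:
```python
from h import *
c=snap("top");im=c["color"]
cv2.imwrite("pics/t2.png",cv2.cvtColor(cv2.resize(im[150:270,230:470],None,fx=3.3,fy=3.3,interpolation=cv2.INTER_CUBIC),cv2.COLOR_RGB2BGR))
print("vial top(initial px)",onz(c,(341.3,176),.085),"base",onz(c,(341,186),.0))
o=ctrl.get_obs();r=rot(o["eef_rot"])
for a,b in((-95+0,-42),(-95,42),(65,42),(65,-42)):print(o["eef_pos"]+r[:,0]*a/1e3+r[:,1]*b/1e3)
```

```text
vial top(initial px) [[ 0.69312074 -0.11853979  0.085     ]] base [[ 0.68003305 -0.12133376  0.        ]]
[ 0.58243585 -0.0963046   0.08695358]
[ 0.66294563 -0.07234289  0.08706006]
[0.61730406 0.08100905 0.08722617]
[0.53679428 0.05704734 0.08711969]
```

View pics/t2.png

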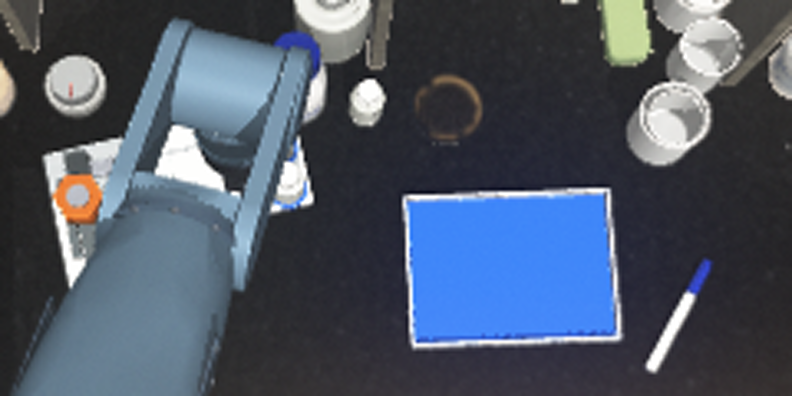

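Call:
arm_command(
  plan=[0,0,-2,0,0,0,-3,0,0,-3,-5,0,0,-5,-8,0,0,-6,-10,0,0,-8,-12,0,0,-8,-14,0,0,-8,-15,0,0,0,0,0],
)

```text
time_s: 18.5
eef_pos: [0.5591, -0.0051, 0.157]
eef_rot: [0.001, 0.598, 0.802, 0.001]
wrist_force: [-0.4, 0.3, -2.9]
opening: 0.35
```

```bash
python3 st.py; python3 -c "
from h import *
snap('wrist','l1.png')"
```

```text
18.5 [-0.22  0.22  1.72 -0.    1.2  -0.51] [ 0.5591 -0.0051  0.157 ] yaw 106.61 F [-0.4  0.3 -2.9] [-0.01 -0.01 -0.01] -0.07 0.34990721352152265
```

View pics/l1.png

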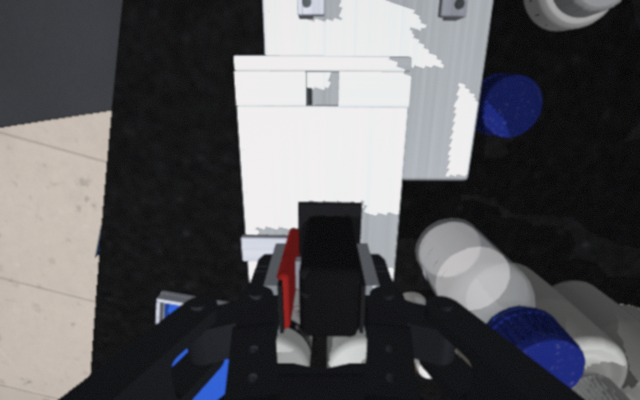

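Call:
arm_command(
  plan=[-10,-4,0,0,-19,-8,0,0,-24,-10,0,0,-24,-10,0,0,-24,-10,0,0,-24,-10,0,0,-24,-10,0,0,-24,-10,0,0,-24,-10,0,0,-24,-10,0,0,-24,-11,0,0,-17,-8,0,0,-9,-4,0,0,0,0,0,0.04,0,0,0,0.06,0,0,0,0.06,0,0,0,0.039,0,0,0,0,0,0,0,0],
)

```text
time_s: 20.45
eef_pos: [0.526, -0.2967, 0.1546]
eef_rot: [-0.0, 0.674, 0.739, 0.0]
wrist_force: [-0.4, -0.7, -3.5]
opening: 0.35
```

```bash
python3 st.py
python3 - <<'E'
from h import *
c=snap("scene","s2.png")
E
```

```text
20.45 [-0.71  0.32  1.6   0.    1.22 -0.8 ] [ 0.526  -0.2967  0.1546] yaw 95.3 F [-0.4 -0.7 -3.5] [0.02 0.01 0.  ] 0.05 0.350231223555706
```

Call:
arm_command(
  plan=[0,0,10,0,0,0,20,0,0,0,25,0,0,0,25,0,0,0,16,0,0,0,8,0,0,0,4,0,0,0,2,0,0,0,2,0,0,0,1,0,0,0,1,0,0,0,0,0],
)

```text
time_s: 21.7
eef_pos: [0.5261, -0.2973, 0.0412]
eef_rot: [0.0, 0.674, 0.739, 0.0]
wrist_force: [-0.1, -0.7, -2.9]
opening: 0.352
```

```bash
python3 st.py
```

```text
21.7 [-0.71  0.47  1.65  0.    1.02 -0.8 ] [ 0.5261 -0.2973  0.0412] yaw 95.21 F [-0.1 -0.7 -2.9] [-0.01 -0.   -0.02] 0.0 0.35150469812232665
```

Call:
arm_command(
  plan=[0,0,1,0,0,0,1,0,0,0,1,0,0,0,0,0],
)

```text
time_s: 22.1
eef_pos: [0.5261, -0.2973, 0.038]
eef_rot: [0.0, 0.674, 0.739, 0.0]
wrist_force: [0.6, 0.5, -1.6]
opening: 0.348
```

Call:
arm_command(
  plan=[0,0,0.5,0,0,0,0.5,0,0,0,0,0],
)

```text
time_s: 22.4
eef_pos: [0.5262, -0.2975, 0.0373]
eef_rot: [0.0, 0.674, 0.739, -0.0]
wrist_force: [0.3, -1.0, 2.4]
opening: 0.349
```

Call:
arm_command(
  plan=[0,0,0,0,0,0,0,0,0,0,0,0],
  grip=0.45,
)

```text
time_s: 22.7
eef_pos: [0.5257, -0.2969, 0.0364]
eef_rot: [-0.0, 0.674, 0.739, -0.0]
wrist_force: [0.2, -0.1, -2.9]
opening: 0.45
```

Call:
arm_command(
  plan=[0,0,0,0,0,0,0,0,0,0,0,0,0,0,0,0,0,0,0,0],
  grip=1,
)

```text
time_s: 23.2
eef_pos: [0.5261, -0.2973, 0.0371]
eef_rot: [0.0, 0.674, 0.739, 0.0]
wrist_force: [-0.3, 0.7, -0.1]
opening: 0.999
```

Call:
arm_command(
  plan=[0,0,-10,0,0,0,-25,0,0,0,-40,0,0,0,-45,0,0,0,-45,0,0,0,-45,0,45,0,0,0,45,0,0,0,45,0,0,0,45,0,0,0,45,0,0,0,45,0,0,0,0,0,0,0,0,0,0,0,0,0,0,0],
)

```text
time_s: 24.7
eef_pos: [0.5017, -0.0292, 0.2474]
eef_rot: [0.001, 0.674, 0.738, -0.0]
wrist_force: [0.0, 0.1, 1.2]
opening: 1.003
```

```bash
python3 st.py
python3 - <<'E'
from h import *
a=snap("scene");b=snap("top")
A=cv2.resize(a["color"][130:330,230:500],None,fx=1.5,fy=1.5,interpolation=cv2.INTER_CUBIC)
B=cv2.resize(b["color"][150:270,140:480],None,fx=2.3,fy=2.3,interpolation=cv2.INTER_CUBIC)
w=max(A.shape[1],B.shape[1]);z=np.zeros((A.shape[0]+B.shape[0],w,3),np.uint8);z[:A.shape[0],:A.shape[1]]=A;z[A.shape[0]:,:B.shape[1]]=B
cv2.imwrite("pics/f.png",cv2.cvtColor(z,cv2.COLOR_RGB2BGR));print(z.shape)
E
```

```text
24.7 [-0.29  0.    1.77 -0.    1.37 -0.38] [ 0.5017 -0.0292  0.2474] yaw 95.19 F [0.  0.1 1.2] [0.02 0.02 0.01] -0.0 1.003373966579904
(576, 782, 3)
```

View pics/f.png

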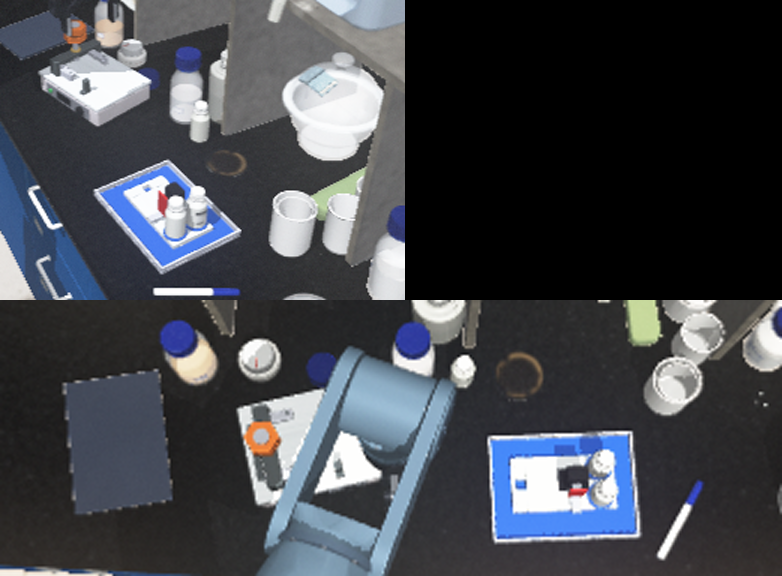

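The plate lies flat and centred in the tray with its vials upright, and the knob is raised. I'll compare the bystanders with the first picture, then hand in.

Run:
```python
from h import *
i=cv2.imread("pics/s0.png").astype(int);n=snap("scene")["color"][...,::-1].astype(int)
for nm,(x0,y0,x1,y1) in dict(clear_bottle=(342,160,368,212),spare_vial=(355,195,372,225),cup=(408,255,442,302),marker=(330,318,392,330)).items():
    d=np.abs(i-n)[y0:y1,x0:x1].max(2);print(nm,(d>50).mean().round(3))
print(ctrl.hand_in())
```

```text
clear_bottle 0.0
spare_vial 0.035
cup 0.099
marker 0.196
the job is handed in; nothing more can be done
None
```

The sample plate is in the steel tray, lying flat and released near the middle with both vials upright. I handed the job in at about 25 s of the 72 s allowed.

- **Lock screw:** I turned it about 3.8 rad clockwise in a single grasp, until the wrist moment jumped to 2.3 N m. I took that as the upper stop. The knob was never turned back.
- **Plate:** I pinched the grip and catch and slid the plate out about 86 mm level. I then lifted it (about 3 N, no tilt moment), turned it to match the tray and lowered it to light contact. The gripper was opened and withdrawn clear.

**Last checks:** The final top and scene views show the plate flat inside the rim, the knob up and the bystanders standing where they were. Three things did not agree cleanly or were not checked:
- **Grip opening:** it read 0.35, about 30 mm, where 33 mm was expected. The tongue still passed the keeper and the plate slid freely.
- **Before/after scene comparison:** the clear bottle showed no change, the spare vial 3.5% of pixels, the cup 10% and the marker 20%. I put the cup and marker changes down to the arm's shadow at the start, because both look in place, but I did not measure their positions.
- **Not compared:** I did not check the amber bottle, blue cap and timer pixel by pixel. The plate passed close to the clear bottle when it was drawn out.

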